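Raise the enclosure window to its mark

ROBOT

A 7-joint arm with a two-finger parallel gripper is mounted at the origin on the work surface. World frame = base frame: x ahead of the robot, y to its left, z up, the work surface at z = 0. Lengths are in m, angles in rad, forces in N, time in s.
With the tool pointing down it reaches from about 0.4 to 0.9 m from the base axis. Payload 5.6 kg.
Tool frame: the origin (TCP) lies at the very end of the fingers, on their centre line; the grasp point (between the pads) lies 19 mm behind it (grasp_offset is the distance from the TCP to the grasp point, in m); y points along the fingers, z is the direction in which the jaws open and shut, and the axes are right-handed (so a half turn about y gives the same grasp; the last joint's range is limited). The gripper opens to 92 mm and grips with 3 to 60 N. Pads are 20 mm wide; open, the fingers measure 128 mm over their backs; the gripper's body (75 mm by 189 mm) begins 69 mm behind the grasp point.
Start: joints at [-1.156, 0.468, -0.012, 1.603, 0.006, 1.071, -0.056], TCP at [0.287, 0.583, 0.215] pointing down, gripper open.
Joint ranges: [-2.53, 2.53], [-0.31, 2.02], [-1.57, 1.55], [0.28, 2.44], [-1.29, 4.43], [0.15, 1.84], [-2.92, 2.92]. Speed limits (rad/s): [2.57, 2.57, 3.14, 3.14, 3.14, 3.14, 3.14].

INTERFACE

Orientations are given as [roll, pitch, yaw] about the fixed x, y, z axes, in that order (R = Rz(yaw) Ry(pitch) Rx(roll)).
In Python, from cell import * gives the robot as it stands. The module is installed in compiled form; this text tells all that it offers.
- The arm moves only by the shell command python3 -m pendant 'ROWS' [FORCE]. ROWS is JSON, a list of rows, each a list of 7 numbers: the shift along the tool's x, y, z in cm, then the turn, a rotation vector about the tool's x, y, z in degrees, then the opening, from -1 (shut) to 1 (fully open), so that 0 is half open. A call has 1 to 5 rows; each row is the pose to reach, as a shift and turn from the pose commanded when the call began, along the tool's axes at that moment; what a row does not reach only later rows make up. A row lasts 1/12 s, in which the tool goes at most 41.7 mm and 7.16 degrees, less where a joint would pass 70% of its speed; a pose out of reach is approached as far as the arm can. A call with a gripper value outside its range is refused whole. The fingers move at their own pace and stop on an object; FORCE is the grip in N (left out, the last holds). Time passes only in rows, so rows that repeat a pose let the fingers close. It gives the time, the measured TCP pose, the force and the opening at its end, in the units of the state.
- state(): the state, without advancing time (a new reading comes with each control period).
- grab_frame(name): name is "scene" or "side" or "wrist"; returns a dict with "frame" (400x640x3 uint8, red, green, blue), "mtx" (3x3 intrinsics, pixels), "camera_from_world" (4x4, takes a point from world to camera coordinates). Camera axes: x right, y down, z forward; pixel columns grow to the right and rows downward; lengths in m; the calibration is good to about 2 mm. A picture is of the moment at which its call begins. There is no depth.
- sign_off(): hands the job in, once; it reports no verdict.
The state is a dict: "t": time; "joint_positions": joint angles; "qvel": joint speeds; "joint_torque": joint torques, N m; "ee_pos": TCP position; "tool_rot": TCP orientation; "force": force on the tool from outside, world axes, zero at the start; "moment": the same for the moment, N m; "finger_gap": finger opening in m.
Only numpy, scipy, OpenCV 4.12 (cv2) and the standard library are available. Lean on these libraries where they do the work, as an engineer would, in place of code of your own. Each camera call takes 0.05 s, during which the arm holds its last target.

TASK

Open the bench enclosure for work: with the fingertips beneath the yellow lip of its sloping window, gently push the window up until the lip is in line with the green marker on the left rail, then let go and leave it there. Only push, never pinch the lip, and leave the marker and everything else on the bench and inside the enclosure where it is.

Things in the scene. Friction and masses are not known exactly. Their poses are not given: they have to be found in the camera images.
- enclosure: Clear and white enclosure fixed to the bench, 300 mm deep (x), 500 wide (y), 357 high. Origin: centre of its underside; its front (-x) faces the robot: a 60 mm high vertical sill at x = -150 mm, then a slope leaning back 45 degrees, in which the window slides between two white rails (fronts 12 mm before the window's face, 186 to 220 mm either side of the middle).
- sash (a joint): How far the window has been pushed up along the 45 degree slope, in m: 0 lowest, 0.18 at the upper stop. The window (about 0.7 kg, 372 mm wide, 170 mm long up the slope) is counterweighted and has dry friction: a push of about 2 to 4 N along the slope moves it, it stops with the hand and stays where it is left. Pressing on the lip's top and another side of it at once is pinching.
- lip_mid (a point): Middle of the window's lip, a ledge along its lower edge: 350 mm long (y), standing 40 mm straight out of the window's face, 12 mm thick, yellow. Point: half-way along, out (20 mm from the face) and through, so 6 mm above the underside. Axes: z up the slope (travel), x into the enclosure square to the window (45 degrees down), y left along the lip. Free space beneath the lip.
- marker (a joint): Where the green marker stands on the left rail, in m, on the same scale as sash: the lip is in line with the marker when both have the same value. Stiff, not to be moved.
- mark_line (a point): Middle of the green marker, a 40 mm wide, 10 mm thick (along the slope) clamp on the front of the left (+y) rail, 207 mm from the window's middle line, with a small pointer towards the lip. Axes as lip_mid.
- tip_box: Blue pipette-tip box 80 x 110 x 50 mm, loose inside the enclosure, not to be disturbed. Origin: centre of its underside.
- tube_block: White tube block 70 x 100 x 40 mm, loose inside the enclosure, not to be disturbed. Origin: centre of its underside.
- orange_rack: Orange tube rack 90 x 130 x 45 mm on the bench, not to be disturbed. Origin: centre of its underside.
- red_jar: Small jar with red cap, 50 mm across, 75 mm high, not to be disturbed. Origin: centre of its underside.
- spray_bottle: White spray bottle with blue trigger head, 76 mm across, 206 mm high, not to be disturbed. Origin: centre of its underside.
- pump_bottle: White pump bottle, 60 mm across, 190 mm high, not to be disturbed. Origin: centre of its underside.
- amber_bottle: Amber bottle, 64 mm across, 160 mm high, not to be disturbed. Origin: centre of its underside.

How it is judged:
On the way:
1. the fingers push on the lip's underside as the lip comes within 30 mm of the marker (contact force between the fingers and sash_c1 above 0.5 N and z of mark_line in the frame of lip_mid below 0.03 m), for 0.05 s.
At the end, for the whole second after the job is handed in: The window rests with the middle of its lip within 10 mm of the green marker's middle, measured along the slope (z of mark_line in the frame of lip_mid between -0.01 and 0.01 m and velocity of joint sash between -0.005 and 0.005 m/s); the robot touches nothing.
It fails at once if the lip is pinched: fingers pressing on its top and on its underside or edge at once (contact force between the fingers and sash_c1 above 1.5 N and contact force between the fingers and sash_c2 above 1.5 N).
It fails at once if the window is flung up (faster than 0.4 m/s) (velocity of joint sash above 0.4 m/s).
It fails at once if the green marker is shifted by more than 5 mm (distance of mark_line from where it was at the start of the episode above 0.005 m).
It fails at once if a bystander is lifted or moved by more than 20 mm (distance of any of tip_box, tube_block, orange_rack, red_jar, spray_bottle, pump_bottle, amber_bottle from where it was at the start of the episode above 0.02 m).
It also fails if it takes over 48 s, if anything falls off the work surface, if the arm or the gripper's body presses on something with over 40 N, if the wrist force passes 120 N, or if a joint passes its speed limit or range.

## Working session

There is one attempt and no reset: what is moved stays moved. The work goes in short steps, Python scripts to look and compute and a shell command to move; the robot and the scene stay as the last step left them, time stands still between calls to the robot, and variables do not carry over. Pictures are saved under pics/ and viewed, and the job is handed in when it is done.

```bash
mkdir -p pics; cat > h.py <<'E'
from cell import *
import cv2,numpy as np
def snap(n,f):
    d=grab_frame(n); cv2.imwrite(f'pics/{f}.png',cv2.cvtColor(d['frame'],cv2.COLOR_RGB2BGR)); np.savez(f'pics/{f}.npz',**d); return d
E
python3 - <<'E'
from h import *
print(state())
for n in("scene","side","wrist"):
    d=snap(n,n+'0');print(n,d['mtx'].tolist(),np.round(np.linalg.inv(d['camera_from_world']),3).tolist())
E
```

```text
{'t': 0.0, 'joint_positions': array([-1.15599055,  0.46837653, -0.01156829,  1.60361445,  0.00602346,
        1.07139082, -0.05629335]), 'qvel': array([-0.00114699, -0.00014811,  0.00080932,  0.00054334,  0.00192495,
        0.00089768, -0.00106453]), 'joint_torque': array([-9.65741083e-05, -5.20568168e+01, -1.24437228e-02, -2.43757761e+01,
       -5.66104311e-02,  1.72257278e-02,  1.57075337e-04]), 'ee_pos': array([0.28712061, 0.58250434, 0.21364456]), 'tool_rot': array([-1.57254487e+00, -1.59077792e-04, -4.57882575e-01]), 'force': array([-0.1304667 ,  0.13425802, -1.00233253]), 'moment': array([ 0.01697768, -0.05187525, -0.01668485]), 'finger_gap': 0.09196523476930203}
scene [[485.26584846882287, 0.0, 314.4819824165648], [0.0, 485.26584846882287, 205.47510662153738], [0.0, 0.0, 1.0]] [[-0.713, 0.666, -0.22, 0.884], [0.701, 0.68, -0.214, 0.291], [0.007, -0.307, -0.952, 1.383], [0.0, 0.0, 0.0, 1.0]]
side [[508.39005146871824, 0.0, 320.932811292002], [0.0, 508.39005146871824, 193.79197550103837], [0.0, 0.0, 1.0]] [[0.998, 0.053, -0.014, 0.581], [0.055, -0.947, 0.317, -0.446], [0.004, -0.317, -0.948, 1.387], [0.0, 0.0, 0.0, 1.0]]
wrist [[318.50541189677654, 0.0, 316.23308562533526], [0.0, 318.50541189677654, 199.42451053663666], [0.0, 0.0, 1.0]] [[0.443, 0.87, 0.217, 0.226], [0.897, -0.429, -0.109, 0.614], [-0.002, 0.243, -0.97, 0.383], [0.0, 0.0, 0.0, 1.0]]
```

View pics/scene0.png

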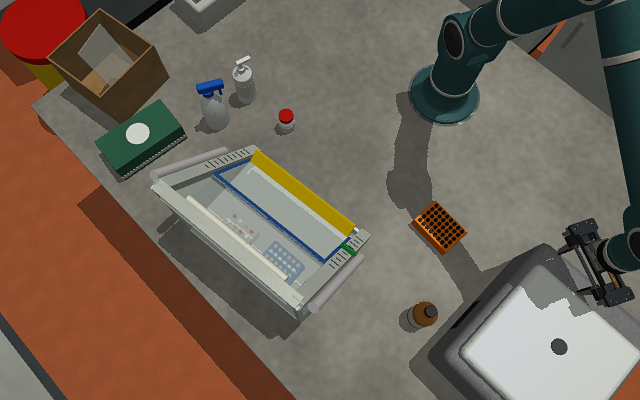

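View pics/side0.png

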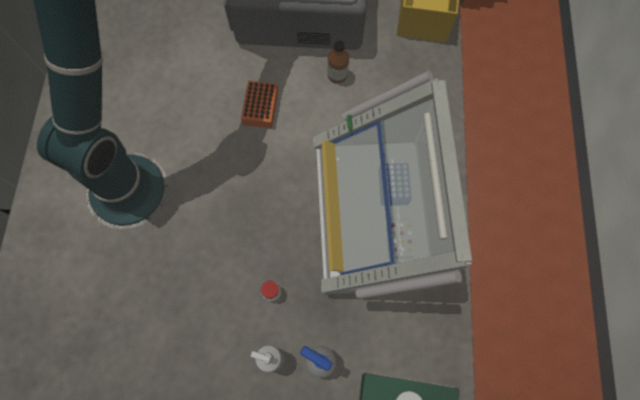

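View pics/wrist0.png

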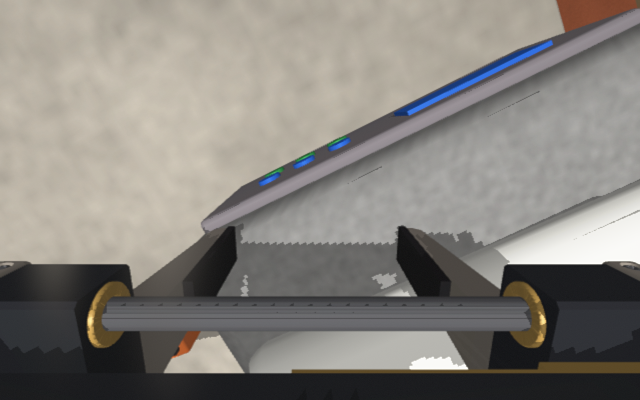

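The scene view shows the enclosure with its yellow lip from (255,152) to (355,233) and the green marker at (350,248). In the side view the lip is at x≈332, rows 142–270, and the marker at (350,123). I'll enlarge both.

```bash
python3 - <<'E'
import cv2
a=cv2.imread('pics/scene0.png')[135:325,145:380];cv2.imwrite('pics/sc1.png',cv2.resize(a,None,fx=3.2,fy=3.2,interpolation=cv2.INTER_CUBIC))
a=cv2.imread('pics/side0.png')[65:305,305:480];cv2.imwrite('pics/sd1.png',cv2.resize(a,None,fx=2.5,fy=2.5,interpolation=cv2.INTER_CUBIC))
a=cv2.imread('pics/side0.png')[70:180,305:445];cv2.imwrite('pics/sd2.png',cv2.resize(a,None,fx=5,fy=5,interpolation=cv2.INTER_CUBIC))
E
```

```text
(no output)
```

View pics/sc1.png

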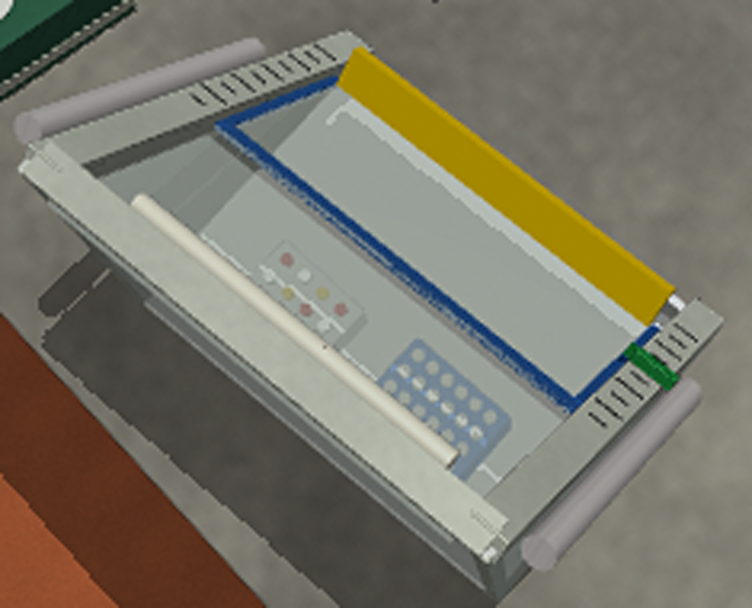

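View pics/sd1.png

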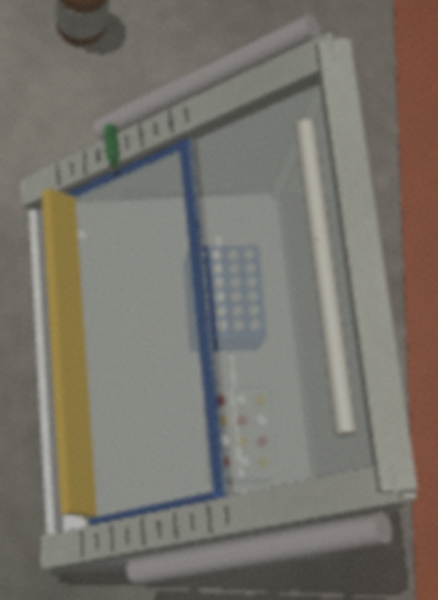

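View pics/sd2.png

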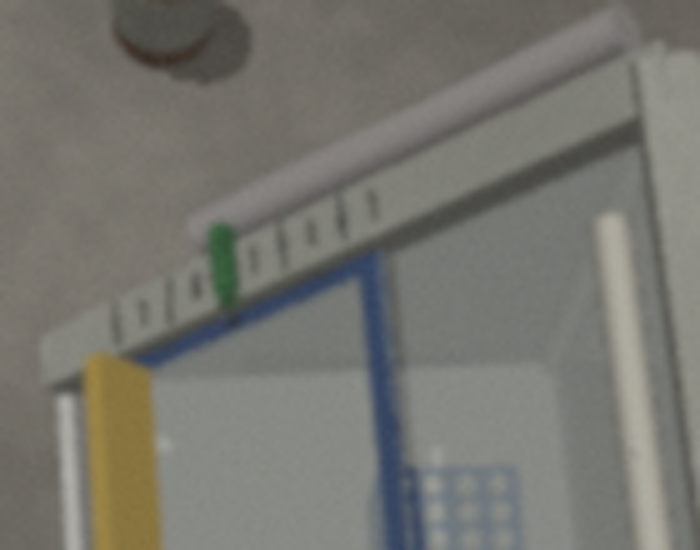

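```bash
cat > fit.py <<'E'
import cv2,numpy as np
from scipy.optimize import least_squares
D={k:np.load(f'pics/{k}0.npz') for k in('scene','side')}
C=np.sqrt(.5)
def W(p,u,n,y):
    ex,ey,yaw=p[:3]; lx=-.15+u*C-n*C; z=.06+u*C+n*C
    c,s=np.cos(yaw),np.sin(yaw); return np.array([ex+c*lx-s*y,ey+s*lx+c*y,z])
def pr(k,P):
    d=D[k];q=d['camera_from_world']@np.r_[P,1]; q=d['mtx']@q[:3]; return q[:2]/q[2]
# name -> fn(p): p=[ex,ey,yaw,n0,uL,uM]
L=dict(
 ol_p=lambda p:W(p,p[4],p[3]+.04,.175), ol_m=lambda p:W(p,p[4],p[3]+.04,-.175),
 it_p=lambda p:W(p,p[4]+.012,p[3],.175), it_m=lambda p:W(p,p[4]+.012,p[3],-.175),
 ot_p=lambda p:W(p,p[4]+.012,p[3]+.04,.175), ot_m=lambda p:W(p,p[4]+.012,p[3]+.04,-.175),
 bt_p=lambda p:W(p,p[4]+.17,p[3],.186), bt_m=lambda p:W(p,p[4]+.17,p[3],-.186),
 mk=lambda p:W(p,p[5],p[3]+.016,.207))
sc=lambda x,y:(145+x/3.2,135+y/3.2)
sd=lambda x,y:(305+x/2.5,65+y/2.5)
s2=lambda x,y:(305+x/5,70+y/5)
O=[('scene','ol_p',sc(677,291)),('scene','ol_m',sc(360,47)),('scene','it_p',sc(652,325)),('scene','it_m',sc(338,88)),
('scene','bt_p',sc(572,412)),('scene','bt_m',sc(215,125)),('scene','mk',sc(653,366)),
('side','ol_p',s2(85,355)),('side','ol_m',sd(62,514)),('side','it_p',s2(153,372)),('side','it_m',sd(95,516)),
('side','bt_p',sd(187,140)),('side','bt_m',sd(222,496)),('side','mk',s2(222,265))]
if __name__=='__main__':
    f=lambda p:np.concatenate([pr(k,L[n](p))-np.array(o) for k,n,o in O])
    r=least_squares(f,[.75,0,0,0,.02,.08],loss='soft_l1')
    print(np.round(r.x,4)); p=r.x; np.save('p.npy',p)
    for (k,n,o),e in zip(O,f(p).reshape(-1,2)): print(k,n,np.round(e,1))
    for k in D:
        im=cv2.imread(f'pics/{k}0.png'); 
        x0,y0,w,h=(145,130,240,195) if k=='scene' else (300,60,190,245)
        s=3 if k=='scene' else 2.4
        im=cv2.resize(im[y0:y0+h,x0:x0+w],None,fx=s,fy=s,interpolation=cv2.INTER_CUBIC)
        def ln(a,b,c):
            a,b=[tuple(int(v) for v in (pr(k,q)+.5-(x0,y0))*s) for q in(a,b)]; cv2.line(im,a,b,c,1)
        R=lambda *a:W(p,*a)
        uL,n0=p[4],p[3]
        for q in[('ol_p','ol_m'),('ot_p','ot_m'),('it_p','it_m'),('ot_p','it_p'),('bt_p','bt_m')]: ln(L[q[0]](p),L[q[1]](p),(0,0,255))
        for y in(-.22,-.186,.186,.22): ln(R(0,n0+.012,y),R(.4,n0+.012,y),(255,0,255))
        E=lambda x,y,z:W(p,((x+.15)+(z-.06))*C,((z-.06)-(x+.15))*C,y)
        B=[E(-.15,-.25,0),E(-.15,.25,0),E(.15,.25,0),E(.15,-.25,0)]
        for i in range(4): ln(B[i],B[(i+1)%4],(255,255,0))
        for y in(-.25,.25):ln(E(.15,y,0),E(.15,y,.357),(255,255,0)); ln(E(-.15,y,0),E(-.15,y,.06),(255,255,0))
        ln(E(.15,-.25,.357),E(.15,.25,.357),(255,255,0)); ln(E(-.15,-.25,.06),E(-.15,.25,.06),(255,255,0))
        ln(R(p[5],n0+.016,.187),R(p[5],n0+.016,.227),(0,255,0))
        cv2.imwrite(f'pics/ov_{k}.png',im)
    lm=W(p,p[4]+.006,n0+.02,0); print('lip_mid',lm,'travel',p[5]-p[4]-.006)
E
python3 fit.py
```

```text
[ 0.7357 -0.0314  0.1084  0.0145  0.0371  0.1177]
scene ol_p [-1.4 -0.1]
scene ol_m [-0.2  0.3]
scene it_p [-2.5  1.3]
scene it_m [-1.1 -0.5]
scene bt_p [0.8 0.3]
scene bt_m [ 0.1 -0.6]
scene mk [-0.4  1.4]
side ol_p [-0.6  0.6]
side ol_m [-0.8 -0.5]
side it_p [-0.9 -0.4]
side it_m [ 0.3 -0.7]
side bt_p [-0.3 -1. ]
side bt_m [0.1 1.1]
side mk [-0.8  0. ]
lip_mid [ 0.59259486 -0.04697347  0.1148836 ] travel 0.07464393010860049
```

View pics/ov_scene.png

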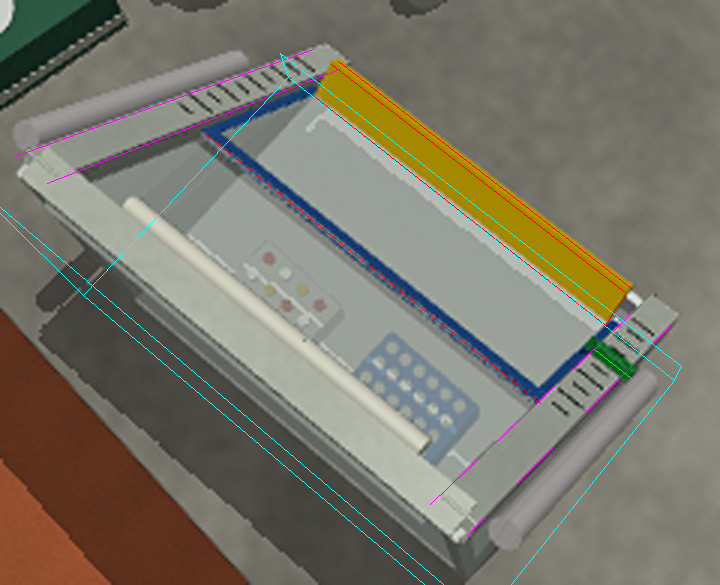

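View pics/ov_side.png

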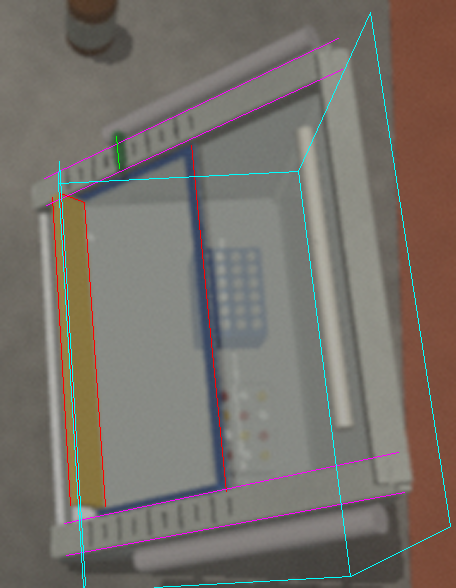

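The lip's world position is well constrained (`lip_mid` ≈ (0.593, -0.047, 0.115), travel ≈ 75 mm). The enclosure's own x isn't, because it trades off against my face-offset parameter, but I don't need it here. Next I'll lift, shut the fingers and work out the approach.

```bash
cat > tgt.py <<'E'
from h import *
from scipy.spatial.transform import Rotation as Ro
import sys
p=np.load('p.npy'); C=np.sqrt(.5)
def lipframe():
    c,s=np.cos(p[2]),np.sin(p[2]); up=np.array([C*c,C*s,C]); inn=np.array([C*c,C*s,-C]); left=np.array([-s,c,0])
    from fit import W
    return W(p,p[4]+.006,p[3]+.02,0),inn,left,up
def goal(du,din,dy,tilt=45):
    """du along slope from lip_mid, din into window, tilt: deg below horizontal"""
    m,inn,left,up=lipframe(); P=m+du*up+din*inn+dy*left
    h=np.array([np.cos(p[2]),np.sin(p[2]),0]); t=np.radians(tilt); y=np.cos(t)*h-np.sin(t)*np.array([0,0,1.])
    return P,Ro.from_matrix(np.c_[np.cross(y,left),y,left])
def delta(P,R):
    s=state(); R0=Ro.from_euler('xyz',s['tool_rot']); 
    print('t',round(s['t'],2),'pos',s['ee_pos'].round(4),'F',s['force'].round(1),'q',s['joint_positions'].round(2),'gap',round(s['finger_gap'],3))
    print('goal',P.round(4),'shift cm',(R0.inv().apply(P-s['ee_pos'])*100).round(2),'turn',np.degrees((R0.inv()*R).as_rotvec()).round(1))
E
python3 -m pendant '[[0,-4,0,0,0,0,-1],[0,-8,0,0,0,0,-1],[0,-12,0,0,0,0,-1]]' 10
python3 -c "
from tgt import *
print(lipframe())
delta(*goal(-.05,-.08,0,90)); delta(*goal(-.05,-.08,0))"
```

```text
t: 0.4
ee_pos: [0.287, 0.5824, 0.3351]
tool_rot: [-1.573, -0.0, -0.458]
force: [0.3, 0.5, -0.7]
finger_gap: 0.0741
(array([ 0.59259486, -0.04697347,  0.1148836 ]), array([ 0.70295762,  0.07648913, -0.70710678]), array([-0.10817197,  0.9941322 ,  0.        ]), array([0.70295762, 0.07648913, 0.70710678]))
t 0.4 pos [0.287  0.5824 0.3351] F [ 0.3  0.5 -0.7] q [-1.16  0.38 -0.01  1.46  0.    1.31 -0.05] gap 0.074
goal [ 0.5012 -0.0569  0.1361] shift cm [ 47.47  20.03 -47.83] turn [  0.1 -32.4  -0. ]
t 0.4 pos [0.287  0.5824 0.3351] F [ 0.3  0.5 -0.7] q [-1.16  0.38 -0.01  1.46  0.    1.31 -0.05] gap 0.074
goal [ 0.5012 -0.0569  0.1361] shift cm [ 47.47  20.03 -47.83] turn [ 12.9 -30.7 -43.8]
```

```bash
python3 -m pendant '[[2.5,0,-2.5,0,-2,0,-1],[5,0,-5,0,-4,0,-1],[7.5,0,-7.5,0,-6,0,-1],[10,0,-10,0,-8,0,-1],[12.5,0,-12.5,0,-10,0,-1]]'
python3 -c "
from tgt import *
m=lipframe()[0]
delta(*goal(-.05,-.08,0))"
```

```text
t: 0.82
ee_pos: [0.3444, 0.4139, 0.3344]
tool_rot: [-1.571, 0.0, -0.281]
force: [0.7, 0.3, 0.7]
finger_gap: 0.0406
t 0.82 pos [0.3444 0.4139 0.3344] F [0.7 0.3 0.7] q [-0.96  0.17  0.02  1.73 -0.    1.24  0.35] gap 0.041
goal [ 0.5012 -0.0569  0.1361] shift cm [ 28.14  19.84 -40.86] turn [  8.8 -21.2 -44.4]
```

```bash
python3 -m pendant '[[2.2,0,-3.2,0,-3,0,-1],[4.4,0,-6.4,0,-6,0,-1],[6.6,0,-9.6,0,-9,0,-1],[8.8,0,-12.8,0,-12,0,-1],[11,0,-16,0,-15,0,-1]]'
python3 -c "
from tgt import *
delta(*goal(-.05,-.08,0))"
```

```text
t: 1.23
ee_pos: [0.4051, 0.2293, 0.3345]
tool_rot: [-1.571, 0.0, -0.019]
force: [0.6, 0.3, 0.5]
finger_gap: 0.0075
t 1.23 pos [0.4051 0.2293 0.3345] F [0.6 0.3 0.5] q [-0.73  0.03  0.15  1.89 -0.01  1.22  0.97] gap 0.008
goal [ 0.5012 -0.0569  0.1361] shift cm [ 10.15  19.84 -28.44] turn [  2.9  -6.9 -44.9]
```

```bash
python3 -m pendant '[[1,0,-3.5,0,-1,-5,-1],[2,0,-7,1,-2,-10,-1],[3,0,-10.5,1,-3,-15,-1],[4,0,-14,1,-4,-20,-1],[5,0,-17.5,2,-5,-25,-1]]'
python3 -c "
from tgt import *
delta(*goal(-.05,-.08,0))"
```

```text
t: 1.65
ee_pos: [0.4514, 0.0543, 0.335]
tool_rot: [-1.555, -0.442, 0.066]
force: [0.3, -0.7, 0.3]
finger_gap: 0.0006
t 1.65 pos [0.4514 0.0543 0.335 ] F [ 0.3 -0.7  0.3] q [-0.58 -0.28  0.28  2.22  0.23  0.77  1.21] gap 0.001
goal [ 0.5012 -0.0569  0.1361] shift cm [ -4.69  19.6  -11.74] turn [  0.5  -2.1 -19.6]
```

```bash
python3 -m pendant '[[-0.5,2,-3,0,0,0,-1],[-1,5,-6,0,-1,0,-1],[-2,8,-9,0,-2,0,-1],[-3,11,-11,0,-2,-3,-1],[-4,14,-11.7,0,-2,-6,-1]]'
python3 -c "
from tgt import *
delta(*goal(-.05,-.08,0))"
```

```text
t: 2.07
ee_pos: [0.4773, -0.0519, 0.2078]
tool_rot: [-1.555, -0.504, 0.096]
force: [-0.2, 2.6, 0.1]
finger_gap: 0.0002
t 2.07 pos [ 0.4773 -0.0519  0.2078] F [-0.2  2.6  0.1] q [-0.61 -0.09  0.72  2.4  -0.2   0.32  1.97] gap 0.0
goal [ 0.5012 -0.0569  0.1361] shift cm [-1.42  7.39 -0.84] turn [ -0.5  -0.7 -16.1]
```

```bash
python3 -m pendant '[[0,2,0,0,0,0,-1],[0,4.5,-0.4,0,0,-4,-1],[-1,6.5,-0.8,0,-0.5,-8,-1],[-1.4,7.4,-0.8,0,-0.5,-12,-1],[-1.4,7.4,-0.8,0,-0.5,-16,-1]]'
python3 -c "
from tgt import *
delta(*goal(-.05,-.08,0))
snap('wrist','w1');snap('side','s1')"
```

```text
t: 2.48
ee_pos: [0.5132, -0.0155, 0.1874]
tool_rot: [-1.505, -0.608, 0.06]
force: [0.9, 0.1, 0.2]
finger_gap: 0.0004
t 2.48 pos [ 0.5132 -0.0155  0.1874] F [0.9 0.1 0.2] q [-0.51  0.04  0.58  2.43 -1.12  0.18  2.78] gap 0.0
goal [ 0.5012 -0.0569  0.1361] shift cm [-4.11  3.11 -4.27] turn [ -2.   -2.5 -10.1]
```

View pics/w1.png

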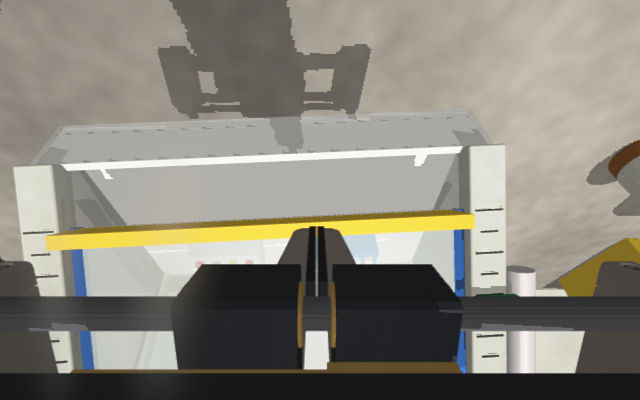

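View pics/s1.png

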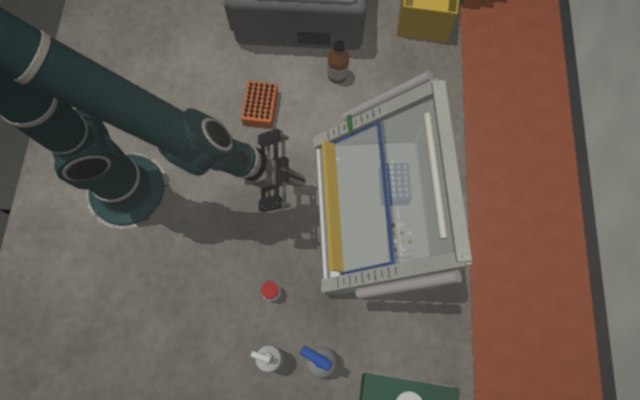

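The side view shows the gripper's fingertips near (300,180), about level with the sill, and in the wrist view the lip runs at rows 215–245. The arm is at its j4 and j6 limits, so I'll fit a quick kinematic model to plan around them.

```bash
cat > kin.py <<'E'
import numpy as np, itertools
from scipy.spatial.transform import Rotation as Ro
from scipy.optimize import least_squares
LO=np.array([-2.53,-.31,-1.57,.28,-1.29,.15,-2.92]);HI=np.array([2.53,2.02,1.55,2.44,4.43,1.84,2.92])
D=[([-1.15599055,.46837653,-.01156829,1.60361445,.00602346,1.07139082,-.05629335],[.28712,.5825,.21364],[-1.57254,-.00016,-.45788]),
([-1.16,.38,-.01,1.46,0,1.31,-.05],[.287,.5824,.3351],[-1.573,0,-.458]),
([-.96,.17,.02,1.73,0,1.24,.35],[.3444,.4139,.3344],[-1.571,0,-.281]),
([-.73,.03,.15,1.89,-.01,1.22,.97],[.4051,.2293,.3345],[-1.571,0,-.019]),
([-.58,-.28,.28,2.22,.23,.77,1.21],[.4514,.0543,.335],[-1.555,-.442,.066]),
([-.61,-.09,.72,2.40,-.2,.32,1.97],[.4773,-.0519,.2078],[-1.555,-.504,.096]),
([-.51,.04,.58,2.43,-1.12,.18,2.78],[.5132,-.0155,.1874],[-1.505,-.608,.06])]
e=np.eye(3)
def fk(q,k,g):
    # g signs ; k lengths (d1,L1,a1,L2,a2,L3,a3) + tool rotvec
    T=Ro.identity();P=np.zeros(3)
    P=P+k[0]*e[2]
    T=T*Ro.from_rotvec(g[0]*q[0]*e[2])*Ro.from_rotvec(q[1]*e[1])
    P=P+T.apply([0,0,k[1]]); T=T*Ro.from_rotvec(g[1]*q[2]*e[2]); P=P+T.apply([k[2],0,0])
    T=T*Ro.from_rotvec(q[3]*e[1]); P=P+T.apply([k[4],0,k[3]])
    T=T*Ro.from_rotvec(g[2]*q[4]*e[2])*Ro.from_rotvec(q[5]*e[1]); P=P+T.apply([k[6],0,k[5]])
    T=T*Ro.from_rotvec(g[3]*q[6]*e[2])
    return P,T*Ro.from_rotvec(k[7:10])
def res(k,g):
    o=[]
    for q,p,r in D:
        P,R=fk(q,k,g); o+=list((P-p)*3)+list((R.inv()*Ro.from_euler('xyz',r)).as_rotvec())
    return np.array(o)
def ik(P,R,k,g,q0,n=60,w=.05):
    best=None; rng=np.random.default_rng(0)
    for i in range(n):
        x0=np.array(q0) if i==0 else rng.uniform(LO,HI)
        f=lambda q:(lambda a:np.r_[(a[0]-P)*5,(a[1].inv()*R).as_rotvec()*2])(fk(q,k,g))
        s=least_squares(lambda q:np.r_[f(q),.002*(q-q0)],np.clip(x0,LO+.031,HI-.031),bounds=(LO+.03,HI-.03))
        er=np.abs(f(s.x)).max()
        if er<.02:
            c=np.abs(s.x-q0).max()
            if best is None or c<best[0]: best=(c,s.x,er)
    return best
def model():
    b=None
    for g in itertools.product([1,-1],repeat=4):
      for z in (0,np.pi/2,-np.pi/2,np.pi):
        t=(Ro.from_rotvec(z*e[2])*Ro.from_rotvec(-np.pi/2*e[0]) if 0 else Ro.from_rotvec(z*e[2])*Ro.from_euler('x',np.pi/2)).as_rotvec()
        s=least_squares(res,np.r_[.3,.4,0,.4,0,.25,0,t],args=(g,))
        if b is None or s.cost<b[0]: b=(s.cost,s.x,g,s.fun)
    return b
if __name__=='__main__':
    b=model(); print(b[0],b[1].round(3),b[2],np.abs(b[3]).max()); np.savez('kin.npz',k=b[1],g=b[2])
E
python3 kin.py
```

```text
0.028944476394500537 [ 0.251  0.513 -0.018  0.446 -0.049  0.328 -0.029 -2.418  2.419  2.419] (-1, -1, -1, -1) 0.10630750718202031
```

```bash
python3 - <<'E'
from kin import *
from cell import state
s=state();print(s['joint_positions'].round(4).tolist(),s['ee_pos'].round(4).tolist(),s['tool_rot'].round(4).tolist())
b=model();print(b[3].reshape(-1,6).round(3))
E
```

```text
[-0.4996, 0.0403, 0.5724, 2.4313, -1.1173, 0.1783, 2.7778] [0.5123, -0.0158, 0.1874] [-1.5028, -0.6072, 0.0583]
[[-0.08   0.068  0.01   0.     0.    -0.   ]
 [-0.106  0.028 -0.003  0.007  0.007 -0.004]
 [-0.085  0.059 -0.002 -0.     0.001  0.003]
 [-0.059  0.082 -0.014 -0.005 -0.005 -0.002]
 [-0.045  0.087 -0.001  0.003 -0.005 -0.003]
 [ 0.019  0.05   0.023  0.     0.002  0.005]
 [-0.     0.017 -0.012 -0.004  0.001  0.   ]]
```

```bash
python3 - <<'E'
s=open('kin.py').read()
s=s.replace("P=P+T.apply([0,0,k[1]]);","P=P+T.apply([0,k[10],k[1]]);").replace("P=P+T.apply([k[2],0,0])","P=P+T.apply([k[2],k[11],0])").replace("[k[4],0,k[3]]","[k[4],k[12],k[3]]").replace("[k[6],0,k[5]]","[k[6],k[13],k[5]]").replace(".25,0,t]",".25,0,t,0,0,0,0]").replace("return np.array(o)","return np.r_[o,.01*np.array(k[[2,4,6]]),.01*k[10:]]")
s=s.replace("product([1,-1],repeat=4)","product([-1],repeat=4)")
open('kin.py','w').write(s)
E
python3 kin.py;python3 -c "
from kin import *
b=model();print(b[3][:42].reshape(-1,6).round(3))"
```

```text
0.0002681930476021202 [ 3.110e-01  5.190e-01 -1.000e-03  4.760e-01  2.000e-03  3.300e-01
  0.000e+00  1.209e+00 -1.209e+00 -1.209e+00 -2.600e-02 -4.000e-03
 -4.000e-03  0.000e+00] (-1, -1, -1, -1) 0.009149795009946893
[[ 0.002  0.001 -0.001  0.     0.    -0.   ]
 [-0.008 -0.001 -0.003  0.007  0.007 -0.004]
 [ 0.     0.001  0.006 -0.     0.001  0.003]
 [ 0.003  0.001  0.001 -0.005 -0.005 -0.002]
 [ 0.001 -0.004 -0.009  0.003 -0.005 -0.003]
 [ 0.003 -0.002  0.005  0.     0.002  0.005]
 [-0.003  0.002  0.    -0.004  0.001  0.   ]]
```

```bash
cat > feas.py <<'E'
from tgt import *; from kin import *
z=np.load('kin.npz');k,g=z['k'],z['g']
q0=np.array([-.61,-.09,.72,2.40,-.2,.32,1.97])
for tilt in(45,50,55,62):
  for nm,(du,di) in dict(pre=(-.05,-.08),pre2=(-.045,-.04),under=(-.03,.0),end=(.06,0)).items():
    P,R=goal(du,di,0,tilt); b=ik(P,R,k,g,q0,25)
    print(tilt,nm,P.round(3),None if b is None else (round(b[0],2),b[1].round(2)))
E
python3 feas.py
```

```text
45 pre [ 0.501 -0.057  0.136] None
45 pre2 [ 0.533 -0.053  0.111] None
45 under [ 0.572 -0.049  0.094] (np.float64(2.5), array([ 1.19,  1.02, -1.32,  2.38,  2.3 ,  0.75, -0.02]))
45 end [ 0.635 -0.042  0.157] (np.float64(2.29), array([ 1.09,  0.74, -1.24,  2.23,  2.09,  0.5 , -0.02]))
50 pre [ 0.501 -0.057  0.136] None
50 pre2 [ 0.533 -0.053  0.111] (np.float64(2.3), array([ 1.24,  0.8 , -1.33,  2.41,  2.1 ,  0.59,  0.01]))
50 under [ 0.572 -0.049  0.094] (np.float64(2.35), array([ 1.12,  0.83, -1.22,  2.33,  2.15,  0.59, -0.03]))
50 end [ 0.635 -0.042  0.157] (np.float64(2.08), array([ 0.86,  0.5 , -0.93,  2.18,  1.88,  0.25,  0.02]))
55 pre [ 0.501 -0.057  0.136] (np.float64(2.03), array([ 1.19,  0.42, -1.16,  2.41,  1.83,  0.23,  0.09]))
55 pre2 [ 0.533 -0.053  0.111] (np.float64(2.14), array([ 1.08,  0.55, -1.11,  2.36,  1.94,  0.34,  0.02]))
55 under [ 0.572 -0.049  0.094] (np.float64(2.18), array([ 0.95,  0.62, -1.01,  2.29,  1.98,  0.37, -0.01]))
55 end [ 0.635 -0.042  0.157] (np.float64(1.01), array([-0.13,  0.31,  0.23,  2.17, -1.21,  0.18,  2.89]))
62 pre [ 0.501 -0.057  0.136] (np.float64(0.72), array([-0.12,  0.17,  0.26,  2.39, -0.92,  0.19,  2.68]))
62 pre2 [ 0.533 -0.053  0.111] (np.float64(0.96), array([-0.14,  0.27,  0.26,  2.33, -1.16,  0.18,  2.89]))
62 under [ 0.572 -0.049  0.094] (np.float64(1.4), array([ 0.64,  0.45, -0.65,  2.22,  1.2 ,  0.18,  0.63]))
62 end [ 0.635 -0.042  0.157] (np.float64(0.44), array([-0.21,  0.33,  0.31,  2.1 , -0.64,  0.3 ,  2.31]))
```

```bash
cat > feas2.py <<'E'
from tgt import *; from kin import *
z=np.load('kin.npz');k,g=z['k'],z['g']
q0=np.array([-.61,-.09,.72,2.40,-.2,.32,1.97])
for tilt in(65,70,75):
  q=q0
  for nm,(du,di) in dict(high=(.02,-.12),pre=(-.05,-.08),pre2=(-.045,-.04),under=(-.03,-.01),end=(.06,-.01)).items():
    P,R=goal(du,di,0,tilt); b=ik(P,R,k,g,q,6)
    if b: q=b[1]
    print(tilt,nm,P.round(3),None if b is None else (round(b[0],2),b[1].round(2)))
E
python3 feas2.py
```

```text
65 high [ 0.522 -0.055  0.214] (np.float64(0.14), array([-0.59,  0.04,  0.72,  2.26, -0.3 ,  0.44,  2.04]))
65 pre [ 0.501 -0.057  0.136] (np.float64(0.44), array([-0.3 ,  0.18,  0.44,  2.36, -0.74,  0.26,  2.48]))
65 pre2 [ 0.533 -0.053  0.111] (np.float64(0.14), array([-0.18,  0.28,  0.3 ,  2.3 , -0.88,  0.22,  2.6 ]))
65 under [ 0.564 -0.05   0.101] (np.float64(0.07), array([-0.17,  0.34,  0.28,  2.24, -0.91,  0.22,  2.61]))
65 end [ 0.628 -0.043  0.164] (np.float64(0.31), array([-0.39,  0.34,  0.52,  2.08, -0.64,  0.41,  2.3 ]))
70 high [ 0.522 -0.055  0.214] (np.float64(0.23), array([-0.59,  0.08,  0.72,  2.2 , -0.25,  0.55,  1.99]))
70 pre [ 0.501 -0.057  0.136] (np.float64(0.28), array([-0.41,  0.2 ,  0.55,  2.3 , -0.53,  0.37,  2.27]))
70 pre2 [ 0.533 -0.053  0.111] (np.float64(0.12), array([-0.32,  0.3 ,  0.45,  2.25, -0.65,  0.34,  2.36]))
70 under [ 0.564 -0.05   0.101] (np.float64(0.07), array([-0.3 ,  0.37,  0.42,  2.18, -0.68,  0.34,  2.37]))
70 end [ 0.628 -0.043  0.164] (np.float64(0.19), array([-0.42,  0.37,  0.55,  2.01, -0.53,  0.52,  2.18]))
75 high [ 0.522 -0.055  0.214] (np.float64(0.34), array([-0.59,  0.13,  0.72,  2.13, -0.23,  0.66,  1.96]))
75 pre [ 0.501 -0.057  0.136] (np.float64(0.19), array([-0.46,  0.24,  0.61,  2.24, -0.43,  0.48,  2.16]))
75 pre2 [ 0.533 -0.053  0.111] (np.float64(0.1), array([-0.39,  0.34,  0.53,  2.19, -0.52,  0.45,  2.22]))
75 under [ 0.564 -0.05   0.101] (np.float64(0.07), array([-0.37,  0.4 ,  0.5 ,  2.12, -0.56,  0.46,  2.24]))
75 end [ 0.628 -0.043  0.164] (np.float64(0.18), array([-0.43,  0.4 ,  0.58,  1.94, -0.46,  0.64,  2.1 ]))
```

I'll use a steeper tool, 70° below horizontal. That is comfortably reachable and still puts the fingertips about 20 mm under the lip.

```bash
python3 -c "
from tgt import *
delta(*goal(0,-.11,0,70))"
```

```text
t 2.58 pos [ 0.5123 -0.0158  0.1874] F [-0.6 -0.9 -0.2] q [-0.5   0.04  0.57  2.43 -1.12  0.18  2.78] gap 0.001
goal [ 0.5153 -0.0554  0.1927] shift cm [ 0.35 -0.66 -3.94] turn [-2.5 -2.1 14.9]
```

```bash
python3 -m pendant '[[0,-0.2,-0.5,0,0,3,-1],[0,-0.4,-1.2,-0.5,-0.5,6,-1],[0.2,-0.5,-2,-1,-1,9,-1],[0.3,-0.6,-3,-2,-1.5,12,-1],[0.3,-0.6,-3.9,-2.5,-2,15,-1]]'
python3 -c "
from tgt import *
delta(*goal(0,-.11,0,70))"
```

```text
t: 3.0
ee_pos: [0.5158, -0.0588, 0.194]
tool_rot: [-1.577, -0.345, 0.108]
force: [1.3, 0.4, 0.2]
finger_gap: 0.0008
t 3.0 pos [ 0.5158 -0.0588  0.194 ] F [1.3 0.4 0.2] q [-0.58  0.11  0.73  2.23 -0.31  0.51  2.05] gap 0.001
goal [ 0.5153 -0.0554  0.1927] shift cm [-0.06  0.12  0.35] turn [ 0.4 -0.  -0.3]
```

Good. Now the pre-position in front of and below the lip.

```bash
python3 -c "
from tgt import *
delta(*goal(-.045,-.08,0,70));delta(*goal(-.05,-.05,0,70));delta(*goal(-.04,-.006,0,70))"
```

```text
t 3.0 pos [ 0.5158 -0.0588  0.194 ] F [1.3 0.4 0.2] q [-0.58  0.11  0.73  2.23 -0.31  0.51  2.05] gap 0.001
goal [ 0.5047 -0.0565  0.1396] shift cm [-2.85  4.75  0.37] turn [ 0.4 -0.  -0.3]
t 3.0 pos [ 0.5158 -0.0588  0.194 ] F [1.3 0.4 0.2] q [-0.58  0.11  0.73  2.23 -0.31  0.51  2.05] gap 0.001
goal [ 0.5223 -0.0546  0.1149] shift cm [-2.02  7.68  0.39] turn [ 0.4 -0.  -0.3]
t 3.0 pos [ 0.5158 -0.0588  0.194 ] F [1.3 0.4 0.2] q [-0.58  0.11  0.73  2.23 -0.31  0.51  2.05] gap 0.001
goal [ 0.5603 -0.0505  0.0908] shift cm [ 0.76 11.23  0.42] turn [ 0.4 -0.  -0.3]
```

```bash
python3 -m pendant '[[-1.4,2,0.2,0,0,0,-1],[-2.8,4.5,0.3,0,0,0,-1],[-2.4,6.5,0.4,0,0,0,-1],[-2,7.7,0.4,0,0,0,-1],[-2,7.7,0.4,0,0,0,-1]]'
python3 -c "
from tgt import *
delta(*goal(-.04,-.006,0,70))
snap('wrist','w2');snap('side','s2');snap('scene','c2')
a=cv2.imread('pics/s2.png')[65:305,225:465];b=cv2.imread('pics/w2.png')
cv2.imwrite('pics/j2.png',np.hstack([cv2.resize(a,(400,400)),cv2.resize(b[100:400,150:450],(400,400))]))"
```

```text
t: 3.42
ee_pos: [0.5224, -0.0519, 0.1119]
tool_rot: [-1.573, -0.344, 0.109]
force: [-0.8, 0.3, -0.4]
finger_gap: 0.0007
t 3.42 pos [ 0.5224 -0.0519  0.1119] F [-0.8  0.3 -0.4] q [-0.4   0.29  0.54  2.28 -0.69  0.34  2.4 ] gap 0.001
goal [ 0.5603 -0.0505  0.0908] shift cm [ 2.84  3.26 -0.27] turn [ 0.1  0.  -0.3]
```

View pics/j2.png

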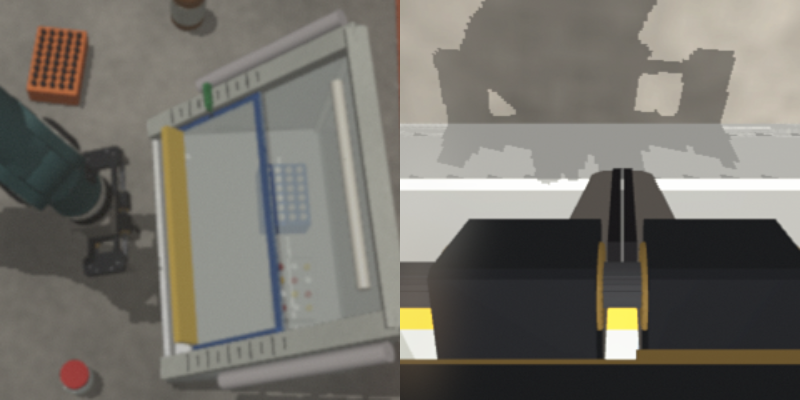

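Side view: the gripper is in front of the sill with the lip unmoved. Wrist view: the fingertips (crop 620,175) are over the sill's front. Moving in beneath the lip.

```bash
python3 -m pendant '[[0.9,1.1,-0.1,0,0,0,-1],[1.9,2.2,-0.2,0,0,0,-1],[2.8,3.2,-0.3,0,0,0,-1],[2.8,3.2,-0.3,0,0,0,-1]]'
python3 -c "
from tgt import *
delta(*goal(-.0236,-.006,0,70));delta(*goal(.051,-.006,0,70))
snap('wrist','w3');snap('side','s3')
a=cv2.imread('pics/s3.png')[65:305,225:465];b=cv2.imread('pics/w3.png')
cv2.imwrite('pics/j3.png',np.hstack([cv2.resize(a,(400,400)),cv2.resize(b[100:400,150:450],(400,400))]))"
```

```text
t: 3.9
ee_pos: [0.5619, -0.05, 0.0939]
tool_rot: [-1.572, -0.35, 0.109]
force: [-0.8, -0.2, 0.4]
finger_gap: 0.0009
t 3.9 pos [ 0.5619 -0.05    0.0939] F [-0.8 -0.2  0.4] q [-0.33  0.38  0.47  2.2  -0.77  0.33  2.46] gap 0.001
goal [ 0.5718 -0.0492  0.1024] shift cm [ 1.22 -0.46 -0.03] turn [0.1 0.  0.1]
t 3.9 pos [ 0.5619 -0.05    0.0939] F [-0.8 -0.2  0.4] q [-0.33  0.38  0.47  2.2  -0.77  0.33  2.46] gap 0.001
goal [ 0.6242 -0.0435  0.1552] shift cm [ 7.99 -3.61 -0.04] turn [0.1 0.  0.1]
```

View pics/j3.png

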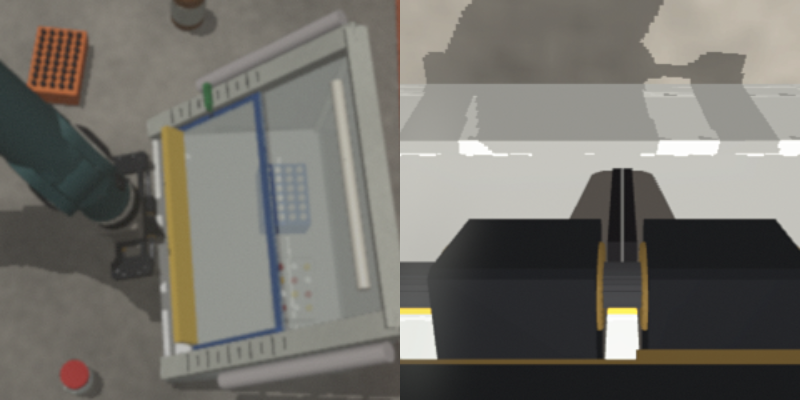

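```bash
python3 - <<'E'
import fit,numpy as np
fit.D['w3']=np.load('pics/w3.npz'); fit.D['w1']=np.load('pics/w1.npz'); p=np.load('p.npy')
for w in('w1','w3'):
  for n in('ol_p','ol_m','ot_p','ot_m','it_p','bt_p','mk'): print(w,n,fit.pr(w,fit.L[n](p)).round(0))
print(fit.pr('w3',np.array([.5619,-.05,.0939])))
E
```

```text
w1 ol_p [471. 210.]
w1 ol_m [ 48. 232.]
w1 ot_p [472. 225.]
w1 ot_m [ 50. 246.]
w1 it_p [450. 219.]
w1 bt_p [464. 374.]
w1 mk [493. 291.]
w3 ol_p [657. 303.]
w3 ol_m [-30. 303.]
w3 ot_p [662. 328.]
w3 ot_m [-34. 328.]
w3 it_p [594. 315.]
w3 bt_p [663. 627.]
w3 mk [700. 455.]
[314.2069895  243.82841585]
```

View pics/w3.png

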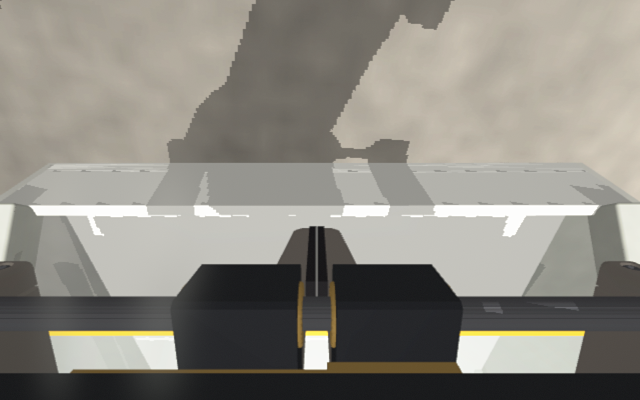

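The fit predicts the lip correctly in the wrist views: predicted ends (471,210) and (48,232) in w1, seen at about (474,213) and (48,236). The fingertips are under the lip, so I start pushing gently.

```bash
python3 -m pendant '[[0.6,-0.25,0,0,0,0,-1],[1.2,-0.5,0,0,0,0,-1],[1.7,-0.75,0,0,0,0,-1],[2.2,-1,0,0,0,0,-1],[2.7,-1.2,0,0,0,0,-1]]'
python3 -c "
from tgt import *
delta(*goal(.051,-.006,0,70))
snap('side','s4');snap('scene','c4')
a=cv2.imread('pics/s4.png')[65:305,225:465];b=cv2.imread('pics/c4.png')[130:330,180:380]
cv2.imwrite('pics/j4.png',np.hstack([cv2.resize(a,(400,400)),cv2.resize(b,(400,400))]))"
```

```text
t: 4.42
ee_pos: [0.5803, -0.0477, 0.1135]
tool_rot: [-1.57, -0.346, 0.108]
force: [-5.5, -1.7, 0.5]
finger_gap: 0.0004
t 4.42 pos [ 0.5803 -0.0477  0.1135] F [-5.5 -1.7  0.5] q [-0.4   0.38  0.54  2.15 -0.71  0.4   2.38] gap 0.0
goal [ 0.6242 -0.0435  0.1552] shift cm [ 5.56 -2.43 -0.06] turn [-0.  -0.  -0.2]
```

View pics/j4.png

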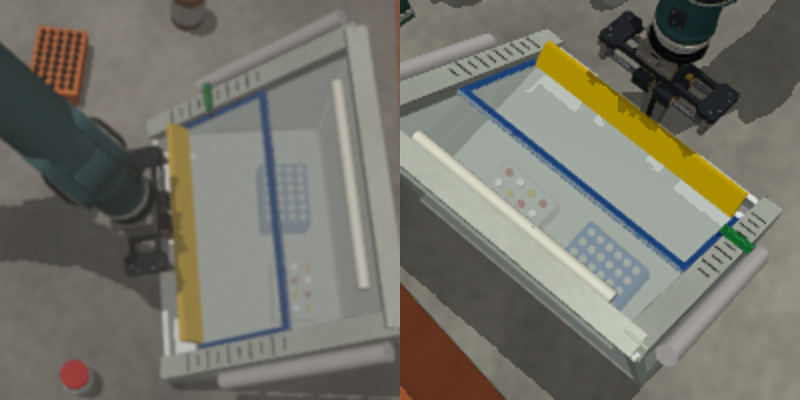

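The window is moving: lip and blue edge have shifted, contact is about 5.5 N, and the box and block are where they were. Continuing.

```bash
python3 -m pendant '[[0.8,-0.35,0,0,0,0,-1],[1.6,-0.7,0,0,0,0,-1],[2.4,-1.05,0,0,0,0,-1],[3.2,-1.4,0,0,0,0,-1],[4,-1.75,0,0,0,0,-1]]'
python3 -c "
from tgt import *
delta(*goal(.051,-.006,0,70))
snap('side','s5');snap('scene','c5')
a=cv2.imread('pics/s5.png')[65:185,305:465];b=cv2.imread('pics/c5.png')[190:290,285:405]
cv2.imwrite('pics/j5.png',np.hstack([cv2.resize(a,(400,300),interpolation=2),cv2.resize(b,(360,300),interpolation=2)]))"
```

```text
t: 4.93
ee_pos: [0.6116, -0.0441, 0.1435]
tool_rot: [-1.569, -0.345, 0.108]
force: [-9.7, -1.8, 2.7]
finger_gap: 0.0006
t 4.93 pos [ 0.6116 -0.0441  0.1435] F [-9.7 -1.8  2.7] q [-0.46  0.38  0.61  2.06 -0.63  0.49  2.29] gap 0.001
goal [ 0.6242 -0.0435  0.1552] shift cm [ 1.58 -0.68 -0.07] turn [-0.1 -0.  -0.2]
```

View pics/j5.png

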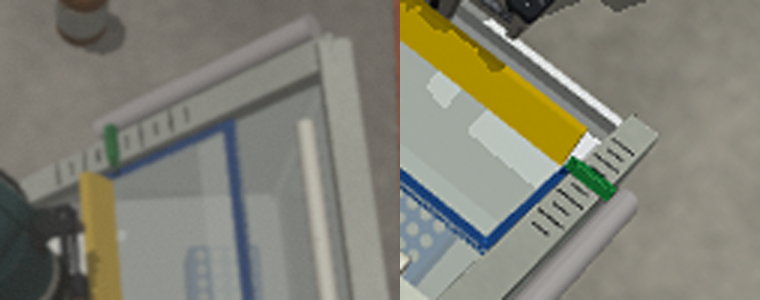

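```bash
cat > um.py <<'E'
import fit,numpy as np
from scipy.optimize import least_squares
p=np.load('p.npy')
def run(O):
    for k,n,o in O:
        f=lambda x:fit.pr(k,fit.L[n](np.r_[p[:4],x[0],p[5]]))-o
        r=least_squares(f,[.08]); print(k,n,'uL',r.x.round(4),'to go mm',((p[5]-r.x[0]-.006)*1000).round(1),f(r.x).round(1))
E
python3 - <<'E'
from um import *
print('initial');run([o for o in fit.O if o[1]!='mk'])
print('now');run([('scene','it_p',(340,245.7)),('scene','ol_p',(347.7,234.3)),('scene','bt_p',(312.7,274)),('side','it_p',(351.8,137.8)),('side','ol_p',(337.8,133.8)),('side','bt_p',(399,113.8))])
for k,n,o in fit.O:
    if n=='mk':
        r=least_squares(lambda x:fit.pr(k,fit.L[n](np.r_[p[:5],x[0]]))-o,[.1]);print('mk',k,r.x)
E
```

```text
initial
scene ol_p uL [0.032] to go mm 79.7 [-0.7 -0.8]
scene ol_m uL [0.0357] to go mm 76.0 [0.1 0.2]
scene it_p uL [0.0229] to go mm 88.9 [-0.5 -0.6]
scene it_m uL [0.033] to go mm 78.7 [-0.3 -0.8]
scene bt_p uL [0.0388] to go mm 72.9 [0.5 0.6]
scene bt_m uL [0.0381] to go mm 73.7 [-0.2 -0.5]
side ol_p uL [0.0398] to go mm 71.9 [0.1 0.3]
side ol_m uL [0.0395] to go mm 72.3 [-0.2 -0.7]
side it_p uL [0.0392] to go mm 72.5 [-0.3 -0.7]
side it_m uL [0.0355] to go mm 76.2 [-0.1 -0.6]
side bt_p uL [0.0367] to go mm 75.0 [-0.4 -1. ]
side bt_m uL [0.0375] to go mm 74.2 [0.2 1.1]
now
scene it_p uL [0.0862] to go mm 25.6 [-1.  -1.1]
scene ol_p uL [0.0949] to go mm 16.8 [-0.9 -0.9]
scene bt_p uL [0.0984] to go mm 13.3 [0.7 0.7]
side it_p uL [0.0978] to go mm 13.9 [-0.5 -1.2]
side ol_p uL [0.0982] to go mm 13.5 [0.1 0.2]
side bt_p uL [0.0956] to go mm 16.1 [-1.  -2.2]
mk scene [0.11163851]
mk side [0.12001244]
```

About 14 mm to go (per-corner estimates 13–17 mm, with one outlier at 26). I'll advance about 10 mm and compare with the marker close up.

```bash
python3 -m pendant '[[0.3,-0.15,0,0,0,0,-1],[0.6,-0.3,0,0,0,0,-1],[0.9,-0.4,0,0,0,0,-1],[0.9,-0.4,0,0,0,0,-1]]'
cat > look.py <<'E'
from tgt import *
n=sys.argv[1]
delta(*goal(.051,-.006,0,70))
snap('side','s'+n);snap('scene','c'+n);snap('wrist','w'+n)
a=cv2.imread(f'pics/s{n}.png')[90:150,310:380];b=cv2.imread(f'pics/c{n}.png')[215:275,310:380]
cv2.imwrite(f'pics/j{n}.png',np.hstack([cv2.resize(x,(396,340),interpolation=2) for x in(a,b)]))
E
python3 look.py 6
```

```text
t: 5.37
ee_pos: [0.6201, -0.0433, 0.1507]
tool_rot: [-1.571, -0.348, 0.108]
force: [-4.3, -0.2, 0.6]
finger_gap: 0.0001
t 5.37 pos [ 0.6201 -0.0433  0.1507] F [-4.3 -0.2  0.6] q [-0.47  0.39  0.62  2.04 -0.62  0.51  2.27] gap 0.0
goal [ 0.6242 -0.0435  0.1552] shift cm [ 0.54 -0.28 -0.07] turn [-0.  -0.  -0.1]
```

View pics/j6.png

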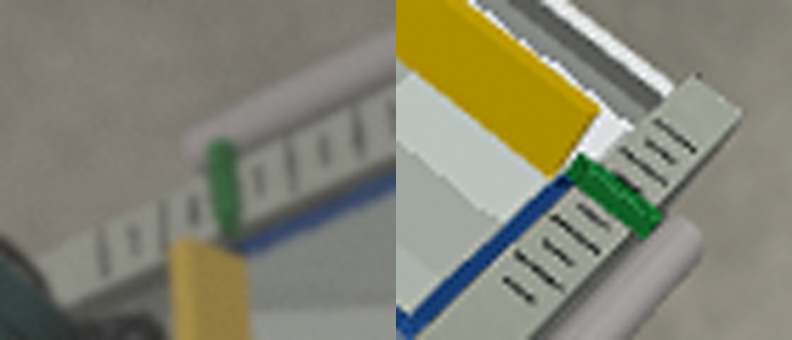

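View pics/w6.png

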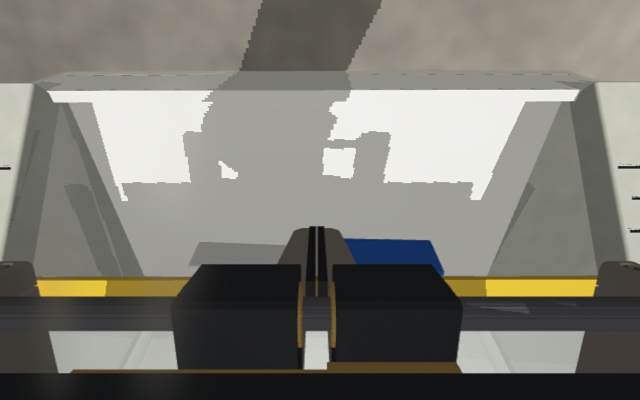

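```bash
cat > al.py <<'E'
import fit,numpy as np
p=np.load('p.npy')
def al(k,lip,mk,nm=.018,y=.207):
    lip=np.mean(lip,axis=0); u=.105
    A=fit.pr(k,fit.W(p,u,p[3]+.02,.175)); 
    B=fit.pr(k,fit.W(p,u,p[3]+nm,y)); U=(fit.pr(k,fit.W(p,u+.01,p[3]+nm,y))-B)/10; Y=(fit.pr(k,fit.W(p,u,p[3]+nm,y+.01))-B)/10
    d=np.array(mk)-lip-(B-A); print(k,'marker ahead of lip: du,dy mm',np.linalg.solve(np.c_[U,Y],d).round(1),'px/mm U',U.round(2),'Y',Y.round(2))
E
python3 - <<'E'
from al import *
for nm in(.012,.018,.024):
  al('side',[(340,132.4),(353.8,135.1)],(349.6,123.2),nm)
  al('scene',[(346,234.1),(338.1,246.4)],(349.2,249.3),nm)
E
```

```text
side marker ahead of lip: du,dy mm [ 5.4 -0.7] px/mm U [ 0.28 -0.13] Y [-0.03 -0.34]
scene marker ahead of lip: du,dy mm [ 0.3 -3.3] px/mm U [-0.15  0.15] Y [0.3  0.24]
side marker ahead of lip: du,dy mm [10.4 -4.5] px/mm U [ 0.28 -0.13] Y [-0.03 -0.34]
scene marker ahead of lip: du,dy mm [ 9.8 -2.5] px/mm U [-0.15  0.15] Y [0.31 0.24]
side marker ahead of lip: du,dy mm [15.5 -8.4] px/mm U [ 0.28 -0.13] Y [-0.03 -0.34]
scene marker ahead of lip: du,dy mm [19.4 -1.6] px/mm U [-0.15  0.15] Y [0.31 0.24]
```

```bash
python3 - <<'E'
from al import *; import cv2
from scipy.optimize import least_squares
M={}
for k,fs in(('side',('side0','s4','s5','s6')),('scene',('scene0','c4','c5','c6'))):
  for f in fs:
    im=np.load(f'pics/{f}.npz')['frame'].astype(int); s=im[...,1]-np.maximum(im[...,0],im[...,2])
    m=np.zeros(s.shape,bool); 
    if k=='side': m[105:140,338:362]=1
    else: m[238:262,336:364]=1
    w=np.where(m&(s>15),1.,0); ys,xs=np.nonzero(w); r=cv2.minAreaRect(np.c_[xs,ys].astype(np.float32))
    print(f,w.sum(),xs.mean().round(2),ys.mean().round(2),r)
    M[k]=np.array(r[0])
O=[('side',[(340,132.4),(353.8,135.1)]),('scene',[(346,234.1),(338.1,246.4)])]
def f(x):
    e=[]
    for k,l in O:
        e+=list(fit.pr(k,fit.W(p,.105+x[0],p[3]+x[1],x[2]))-fit.pr(k,fit.W(p,.105,p[3]+.02,.175))-(M[k]-np.mean(l,axis=0)))
    return e
r=least_squares(f,[.01,.018,.207],x_scale=.01);print(r.x,np.round(r.fun,2))
r=least_squares(lambda x:f([x[0],x[1],.207]),[.01,.018]);print(r.x,np.round(r.fun,2))
E
```

```text
side0 74.0 349.23 122.2 ((349.24749755859375, 122.47525024414062), (15.323573112487793, 4.776178359985352), 84.2894058227539)
s4 76.0 349.29 122.36 ((349.32928466796875, 122.96340942382812), (16.343868255615234, 4.858987808227539), 83.6598129272461)
s5 76.0 349.22 122.36 ((349.24749755859375, 122.97525024414062), (16.3186092376709, 4.875682353973389), 84.2894058227539)
s6 76.0 349.29 122.36 ((349.32928466796875, 122.96340942382812), (16.343868255615234, 4.858987808227539), 83.6598129272461)
scene0 110.0 348.18 249.08 ((347.9878234863281, 248.89024353027344), (18.584678649902344, 6.0907769203186035), 38.65980911254883)
c4 109.0 348.26 249.13 ((348.048828125, 248.93902587890625), (18.428504943847656, 6.0907769203186035), 38.65980529785156)
c5 112.0 348.17 249.08 ((347.9878234863281, 248.89024353027344), (18.584678649902344, 6.090776443481445), 38.65980911254883)
c6 111.0 348.14 249.02 ((347.9878234863281, 248.89024353027344), (18.584678649902344, 6.0907769203186035), 38.65980911254883)
[0.0113691  0.01873555 0.20208181] [ 0.36  0.19  0.36 -0.16]
[0.00670228 0.01459245] [-0.03 -0.43  1.78  1.46]
```

```bash
cat > rel.py <<'E'
from al import *
from scipy.optimize import least_squares
M={'side':np.array([349.3,122.8]),'scene':np.array([348.0,248.95])}
def rel(O):
    O=[(k,np.array(l)-.41) for k,l in O]
    def f(x):
        e=[]
        for k,l in O:
            e+=list(fit.pr(k,fit.W(p,.105+x[0],p[3]+x[1],x[2]))-fit.pr(k,fit.W(p,.105,p[3]+.02,.175))-(M[k]-np.mean(l,axis=0)))
        return np.array(e)
    for g in(lambda x:f(x),lambda x:f([x[0],x[1],.203]),lambda x:f([x[0],.018,.203])):
        r=least_squares(g,[.01,.018,.205],x_scale=.01);print(r.x.round(4),np.round(r.fun,2))
E
python3 - <<'E'
from rel import *
rel([('side',[(340,132.4),(353.8,135.1)]),('scene',[(346,234.1),(338.1,246.4)])])
E
```

```text
[0.0098 0.0166 0.2031] [ 0.07  0.03  0.07 -0.03]
[0.0099 0.0166 0.205 ] [ 0.07  0.04  0.04 -0.06]
[0.0111 0.018  0.205 ] [ 0.07 -0.26  0.12 -0.24]
```

Registering against both views (residual 0.07 px) gives 10 mm to go. Pushing 9–10 mm more.

```bash
python3 -m pendant '[[0.3,-0.15,0,0,0,0,-1],[0.6,-0.3,0,0,0,0,-1],[0.9,-0.4,0,0,0,0,-1],[0.9,-0.4,0,0,0,0,-1],[0.9,-0.4,0,0,0,0,-1]]'
python3 look.py 7
```

```text
t: 5.93
ee_pos: [0.6275, -0.0425, 0.1579]
tool_rot: [-1.571, -0.349, 0.108]
force: [-4.3, 0.6, 1.1]
finger_gap: 0.0004
t 5.93 pos [ 0.6275 -0.0425  0.1579] F [-4.3  0.6  1.1] q [-0.47  0.39  0.63  2.02 -0.61  0.53  2.25] gap 0.0
goal [ 0.6242 -0.0435  0.1552] shift cm [-0.41  0.14 -0.06] turn [ 0. -0.  0.]
```

View pics/j7.png

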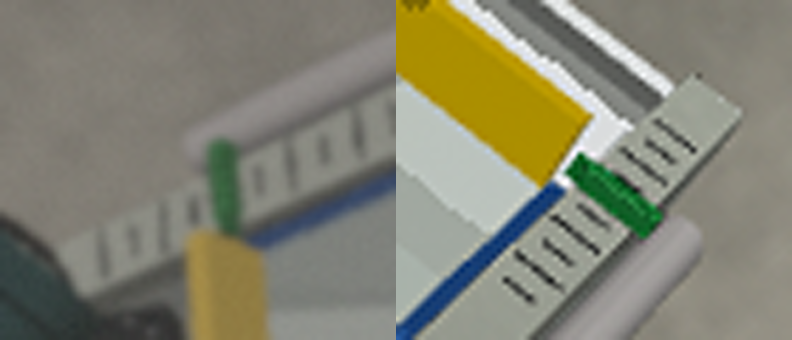

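```bash
python3 - <<'E'
from rel import *
rel([('side',[(343,131.2),(356.8,133.6)]),('scene',[(344.6,235.5),(336.5,248)])])
E
```

```text
[-0.0008  0.0165  0.2031] [ 0.13  0.07  0.13 -0.06]
[-0.0007  0.0166  0.205 ] [ 0.14  0.08  0.1  -0.09]
[0.0006 0.018  0.205 ] [ 0.14 -0.24  0.19 -0.29]
```

Aligned to within about 1 mm. Letting go: first back down the slope, then straight out.

```bash
python3 -m pendant '[[-0.9,0.4,0,0,0,0,-1],[-1.8,0.8,0,0,0,0,-1],[-2.6,-1,0,0,0,0,-1],[-3.5,-3,0,0,0,0,-1],[-4.3,-4.6,0,0,0,0,-1]]'
python3 -m pendant '[[-1,-2.2,0,0,0,0,-1],[-2,-4.4,0,0,0,0,-1],[-2.6,-5.5,0,0,0,0,-1],[-2.6,-5.5,0,0,0,0,-1],[-2.6,-5.5,0,0,0,0,-1]]'
python3 look.py 8; python3 -c "
import cv2;cv2.imwrite('pics/f8.png',cv2.resize(cv2.imread('pics/s8.png'),(640,400)))"
```

```text
t: 6.5
ee_pos: [0.5701, -0.0494, 0.1857]
tool_rot: [-1.571, -0.348, 0.107]
force: [-0.1, 0.6, 0.7]
finger_gap: 0.0004
t: 6.92
ee_pos: [0.5284, -0.0528, 0.229]
tool_rot: [-1.569, -0.351, 0.108]
force: [0.5, 0.3, 0.4]
finger_gap: 0.0005
t 6.92 pos [ 0.5284 -0.0528  0.229 ] F [0.5 0.3 0.4] q [-0.69  0.07  0.82  2.18 -0.23  0.59  1.97] gap 0.001
goal [ 0.6242 -0.0435  0.1552] shift cm [ 6.5  10.24 -0.13] turn [-0.1 -0.   0.1]
```

View pics/j8.png

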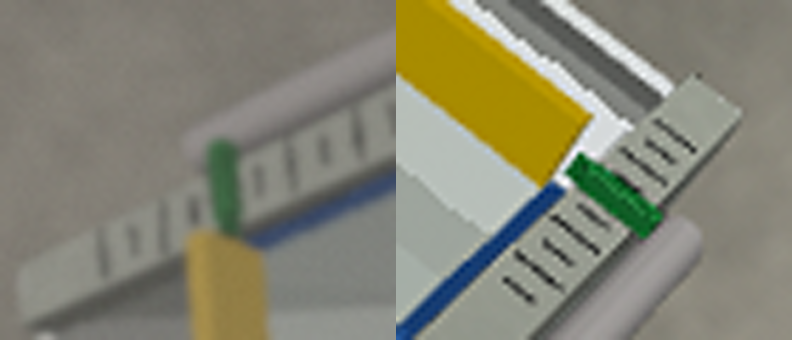

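View pics/s8.png

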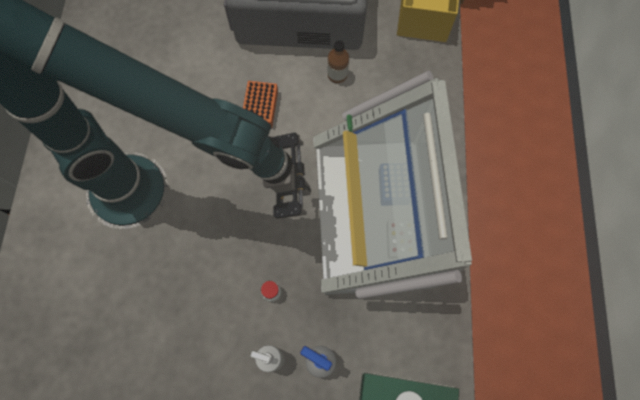

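View pics/w8.png

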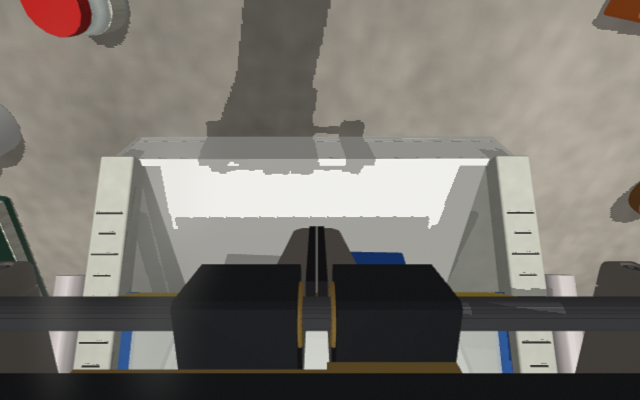

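The window stayed put after release: the lip corners are in the same pixels, nothing else has shifted, and force is about 0. I'll back off further for one independent check with the wrist camera.

```bash
python3 -m pendant '[[-1,-2,0,0,0,0,-1],[-2,-4,0,0,0,0,-1],[-2,-6,0,0,0,0,-1],[-2,-8,0,0,0,-2,-1],[-2,-9,0,0,0,-4,-1]]'
python3 look.py 9; python3 - <<'E'
from al import *
fit.D['w9']=np.load('pics/w9.npz')
for uL in(.1017,.1117,.1217):
  q=np.r_[p[:4],uL,p[5]]; print(uL,[fit.pr('w9',fit.L[n](q)).round(1).tolist() for n in('ol_p','ot_p','it_p')])
for um in (.1077,.1177,.1277):print('mk',um,[fit.pr('w9',fit.W(p,um,p[3]+n,.203)).round(1).tolist() for n in(.0165,.018)])
E
```

```text
t: 7.48
ee_pos: [0.4799, -0.0587, 0.3083]
tool_rot: [-1.572, -0.422, 0.108]
force: [0.8, -0.5, 0.4]
finger_gap: 0.0003
t 7.48 pos [ 0.4799 -0.0587  0.3083] F [ 0.8 -0.5  0.4] q [-0.68 -0.25  0.69  2.21  0.16  0.71  1.61] gap 0.0
goal [ 0.6242 -0.0435  0.1552] shift cm [ 6.97 19.91 -0.03] turn [ 0.  -0.   4.2]
0.1017 [[462.9, 243.5], [463.5, 253.8], [449.4, 252.3]]
0.1117 [[463.4, 252.1], [464.0, 262.5], [449.8, 260.1]]
0.1217 [[463.9, 260.7], [464.5, 271.2], [450.2, 268.0]]
mk 0.1077 [[476.9, 248.0], [477.6, 248.0]]
mk 0.1177 [[477.4, 256.1], [478.1, 256.2]]
mk 0.1277 [[477.9, 264.3], [478.6, 264.4]]
```

View pics/w9.png

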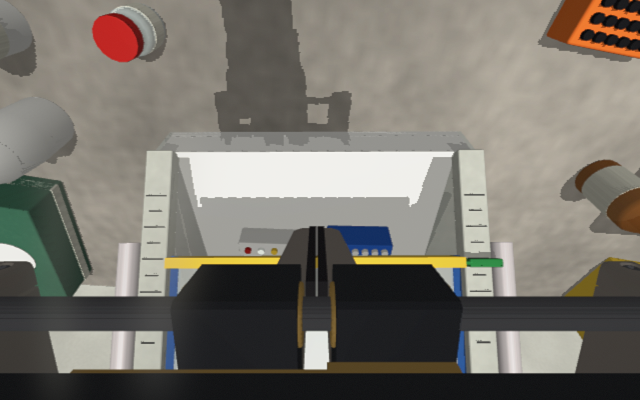

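```bash
python3 -c "
import cv2
a=cv2.imread('pics/w9.png')[240:285,430:520];cv2.imwrite('pics/w9z.png',cv2.resize(a,None,fx=8,fy=8,interpolation=0))"
```

```text
(no output)
```

View pics/w9z.png

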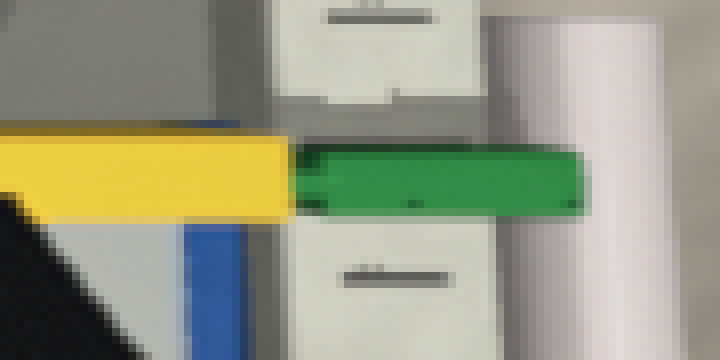

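In the wrist close-up the lip's front face is centred at row 262.4 and the marker at row 263.0. That 0.6 px is under 1 mm, so the lip is in line. Handing in.

```bash
python3 -c "
from cell import *
print(sign_off())"
```

```text
the job is handed in; nothing more can be done
None
```

The window is up with its lip in line with the green marker, and the arm has backed away. I pushed with the shut fingers beneath the lip, slid it about 75 mm up the slope in small steps, then backed off down the slope and outward.

**Alignment:** my last checks put the lip within about 1 mm of the marker. The scene and side views together gave -0.8 to +0.6 mm. A close-up from the wrist camera after release showed 0.6 px, under 1 mm. The one disagreement came earlier: reading the marker separately in each view differed by about 8 mm. Combining the two views relative to the lip resolved it, and the wrist camera then confirmed the result.

**After release:** the lip corners stayed in the same pixels. The tool force was about zero. The marker and the objects I could see were where they had been. Readings taken between pushes showed at most about 10 N on the tool.

**Push angle:** the arm could not reach 45°, so I tilted the tool 70° below horizontal. The fingers therefore pressed mainly on the lower front edge of the lip, with the tips about 20 mm under it.

The job was handed in at about 7.5 s of the 48 s allowed, and sign-off gives no verdict.

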